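# Reload the label printer: spool on its spindle, cartridge locked in its socket

## Task

Reload the label printer on the bench: set the taller of the two tape spools upright on the spindle, fully home on its seat, and put the print cartridge into the socket the way round it fits, fully down. Then swing the locking lever fully shut over the cartridge (it may have to be swung aside first). Set the parts in gently without dropping them, and do not shift or knock over the bottles, the culture vials or the low spool.

Things in the scene. Friction and masses are not known exactly. Their poses are not given: they have to be found in the camera images.
- printer: base of a small label printer, fixed, in a new place and turn each time: grey plate 130 mm (its x) by 170 mm (its y, -95 to +75 mm), top 10 mm above the bench, with an upright steel spindle, a black cartridge socket, an aluminium locking lever and, along its -x edge by the spindle, an 8 mm high tear bar. Origin on the bench, z up; frame of all the printer's points below.
- spindle_seat (a point): centre of the top of the black seat disc (42 mm across, 16 mm above the bench) at the spindle's foot; printer frame x 0, y -50 mm. The steel spindle rises from here: 20 mm in diameter, 62 mm high, its last 8 mm a cone down to 10 mm. A spool fully home rests on this disc.
- pocket_floor (a point): centre of the pocket's floor, 12 mm above the bench; printer frame x 0, y +38 mm. It is 18 mm deep (43 mm along the printer's x, 31 mm along its y, walls 7 mm) under a 4 mm lip flared outwards by 3 mm (top 34 mm above the bench); a slot 15 mm wide runs on 9.5 mm at its -x end for the cartridge's tongue: it fits one way round only, its axes along the printer's.
- lever_hinge (a point): the lever's upright turning axis, on a post 18 mm across, 40 mm to the +x side of the pocket centre; this point is at the lever's underside, 58.5 mm above the bench. The lever's arm is 14 mm wide and 6 mm thick.
- lever (a joint): lever angle, rad: 0 shut (over the pocket, pointing to the printer's -x, at its stop), up to 2.0 swung level to the +y side; at q the knob lies 85 mm from the hinge along (-cos q, sin q) of the printer frame. Starts anywhere from shut to open; stays where left (friction 0.06 N m). The cartridge passes only with q over about 1.3; the shut lever clears a fully home cartridge by 2.5 mm.
- lever_knob (a point): middle of the round upright knob on the lever's free end: 12 mm in diameter, standing 26 mm above the arm (64.5 to 90.5 mm above the bench); this point is 78.5 mm above the bench, 85 mm from the hinge. It can be pinched from above.
- tall_spool: the spool of label tape to mount, the taller of two: two grey flanges 60 mm in diameter, 3 mm thick, white winding between them 58 mm in diameter, 50 mm high in all, standing upright; a 23 mm bore runs right through. Origin at the centre of its underside, z along the bore. Either end may be up. About 0.12 kg.
- tall_spool_mid (a point): centre of the tall spool, on the bore's axis, 25 mm from either end
- low_spool: another spool that does not fit this spindle, to be left alone: same 60 mm flanges, but 30 mm high and with a 12 mm bore. Origin at the centre of its underside.
- cartridge: plain grey print cartridge standing loose on the bench: block 40 mm (its x) by 28 mm (its y), 44 mm high, a tongue 12 mm wide standing out 8 mm at its -x end from 4 to 29 mm up, the lowest 5 mm stepped in by 1.5 mm all round, a dark field on each broad side. Origin at the centre of the block's underside. Home in the socket, 22 mm stand above the lip. About 0.09 kg.
- cartridge_tongue (a point): point on the top level of the cartridge (44 mm up), over the outer end of the tongue, 28 mm to the -x side of its centre: shows which way round it lies
- bottle_a: tall round glass-stoppered reagent bottle, clear and nearly colourless, 52 mm in diameter, 131 mm high, loose, to be left standing where it is. Origin at the centre of its underside.
- bottle_b: round glass-stoppered reagent bottle, clear with bluish contents, 58 mm in diameter, 144 mm high, loose, to be left standing where it is. Origin at the centre of its underside.
- bottle_c: round glass-stoppered reagent bottle of brown glass, 54 mm in diameter, 136 mm high, loose, to be left standing where it is. Origin at the centre of its underside.
- vial_a: slim standing culture bottle with a cotton plug, 31 mm in diameter, 169 mm high, loose, to be left standing where it is. Origin at the centre of its underside.
- vial_b: slim standing culture bottle with a cotton plug, 31 mm in diameter, 159 mm high, loose, to be left standing where it is. Origin at the centre of its underside.

How it is judged:
By the outcome, as a careful person would: the job done as asked, in the order asked, and still so for the second after the job is handed in, with the robot touching nothing.
It also fails if it takes over 72 s, if anything falls off the work surface, if the arm or the gripper's body presses on something with over 40 N, if the wrist force passes 120 N, or if a joint passes its speed limit or range.

## Robot

A 6-joint arm with a two-finger parallel gripper is mounted at the origin on a cart in front of the work surface, level with it; the furniture and walls round the work are solid. World frame = base frame: x ahead of the robot, y to its left, z up, the work surface at z = 0. Lengths are in m, angles in rad, forces in N, time in s.
With the tool pointing down it reaches from about 0.275 to 0.85 m from the base axis. Payload 5.2 kg.
Tool frame: the origin (TCP) lies between the finger pads; the fingertips stand ctrl.nose_length ahead of it and the grasp point (between the pads) is the TCP (ctrl.nose_length is the distance from the TCP to the fingertips, in m); z points along the fingers, y is the line along which they close (so a half turn about z gives the same grasp; the last joint's range is limited). The gripper opens to 85 mm and grips with 20 to 120 N. Pads are 22 mm wide; open, the fingers measure 114 mm over their backs; the gripper's body (76 mm by 85 mm) begins 54 mm behind the grasp point. The pads swing forward as they close: fully open they stand 13 mm farther back than shut.
Start: joints at [-1.331, 0.259, 1.535, -0, 1.348, -0.203], TCP at [0.236, -0.497, 0.25] pointing down, gripper open.
Joint ranges: [-3.14, 3.14], [-0.91, 2.08], [0.19, 2.58], [-1.22, 4.36], [0.22, 2.71], [-3.12, 3.12]. Speed limits (rad/s): [2.57, 2.57, 3.14, 3.14, 3.14, 3.14].

## Interface

Orientations are given as a unit quaternion [w, x, y, z].
In Python, from rig import ctrl, get_image gives the robot as it stands (ctrl), with the cameras as plain functions.
- The arm moves only by the tool shift_gripper, called after "Emit:" in YAML: its name, and indented under it one key for each argument. Schema: {"type":"object","properties":{"steps":{"type":"string"},"squeeze":{"type":"number"},"only":{"type":"string"},"quiet":{"type":"boolean"},"lines":{"type":"string"}},"required":["steps"],"additionalProperties":false}. steps is a string of 1 to 20 rows, one to a line, with the numbers parted by commas; each row has 7 numbers: dx, dy, dz in parts of the range, where 1.0 means 0.8 m, then a rotation vector rx, ry, rz in a scale on which 1.0 is 360 degrees, then the finger opening in m; each row is the pose to reach, as a shift and turn from the pose commanded when the call began, along the tool's axes at that moment; what a row does not reach only later rows make up. A row lasts 1/12 s, in which the tool goes at most 0.0417 m and 0.125 rad, less where a joint would pass 70% of its speed; a pose out of reach is approached as far as the arm can. The fingers move at their own pace and stop on an object; squeeze is the grip in N (left out, the last holds). Time passes only in rows, so rows that do not move let the fingers close. The tool returns the time, the measured TCP pose, the force, the opening and the grip force at its end. only (a regular expression) keeps the lines of the reply that match it, lines (a string "A,B") keeps lines A to B, and quiet returns only ok. Shift and turn numbers lie between -1 and 1, and a call with a number outside is refused. Input that does not fit is refused with a message, and nothing moves.
- ctrl.observe(): the state, without advancing time (a new reading comes with each control period).
- get_image(name): name is "scene" or "side" or "wrist"; returns a dict with "image" (480x640x3 uint8, red, green, blue), "K" (3x3 intrinsics, pixels), "xyz" and "orientation" of the camera in the world. Camera axes: x right, y down, z forward; pixel columns grow to the right and rows downward; lengths in m; the calibration is good to about 2 mm. A picture is of the moment at which its call begins. There is no depth.
- ctrl.close_job(): hands the job in; it is judged then, once.
The state is a dict: "time": time; "joint_pos": joint angles; "dq": joint speeds; "joint_efforts": joint torques, N m; "eef_pos": TCP position; "eef_rot": TCP orientation; "ft_force": force on the tool from outside, world axes, zero at the start; "ft_torque": the same for the moment, N m; "width": finger opening in m; "finger_force": force on a finger pad.
Only numpy, scipy, OpenCV 4.12 (cv2) and the standard library are available. Lean on these libraries where they do the work, as an engineer would, in place of code of your own. Each camera call takes 0.05 s, during which the arm holds its last target. There are 200 camera calls.

## Working session

There is one attempt and no reset: what is moved stays moved. The work goes in short steps, Python scripts to look and compute and a tool call to move; the robot and the scene stay as the last step left them, time stands still between calls to the robot, and variables do not carry over. Pictures are saved under pics/ and viewed, at most 12 in all, crops included, and the job is handed in when it is done.

```bash
ls; mkdir -p pics
```

Run:
```python
from rig import ctrl, get_image
import cv2,numpy as np
print(ctrl.nose_length, ctrl.observe())
for n in ("scene","side"):
    d=get_image(n); cv2.imwrite(f"pics/{n}0.png",d["image"][:,:,::-1]); print(n,d["K"],d["xyz"],d["orientation"])
```

```text
pics
rig.py
0.019 {'time': 0.0, 'joint_pos': array([-1.33076674e+00,  2.59328090e-01,  1.53606920e+00, -1.90653902e-05,
        1.34797833e+00, -2.02804087e-01]), 'dq': array([7.55441988e-04, 5.02504831e-04, 1.90938178e-04, 2.20058355e-05,
       5.72298247e-04, 1.62403480e-03]), 'joint_efforts': array([ 2.73176729e-04, -4.46024752e+01, -2.90568817e+01, -2.99238991e-04,
        1.15682409e-02, -5.15764668e-06]), 'eef_pos': array([ 0.23557258, -0.49646445,  0.24948824]), 'eef_rot': array([-8.91158999e-04,  9.75586422e-01,  2.19614067e-01, -2.58855975e-05]), 'ft_force': array([0.00851077, 0.75160937, 0.29615573]), 'ft_torque': array([-0.00430384, -0.01274643,  0.00025009]), 'finger_force': 0.0, 'width': 0.0854569389742055}
scene [[465.04429297   0.         316.03259996]
 [  0.         465.04429297 239.57276789]
 [  0.           0.           1.        ]] [-0.33848416  0.7621256   0.59028295] [ 0.23076205 -0.34616529  0.77039914 -0.48311866]
side [[494.76322712   0.         318.28791194]
 [  0.         494.76322712 242.23126056]
 [  0.           0.           1.        ]] [0.22356841 0.97126253 0.71715007] [ 0.06461369 -0.14783979  0.86989872 -0.46609515]
```

View pics/scene0.png

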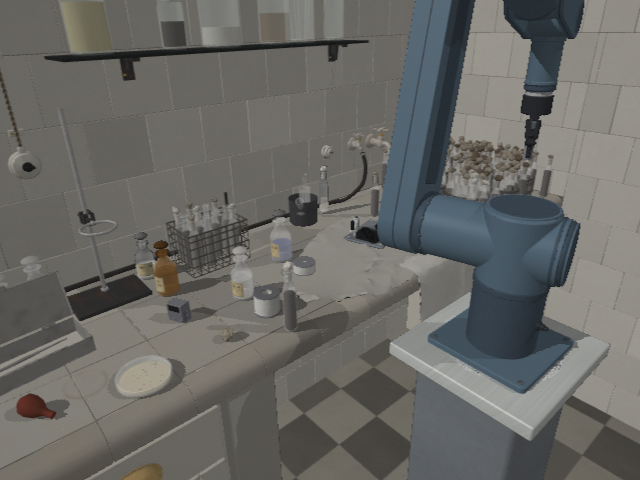

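View pics/side0.png

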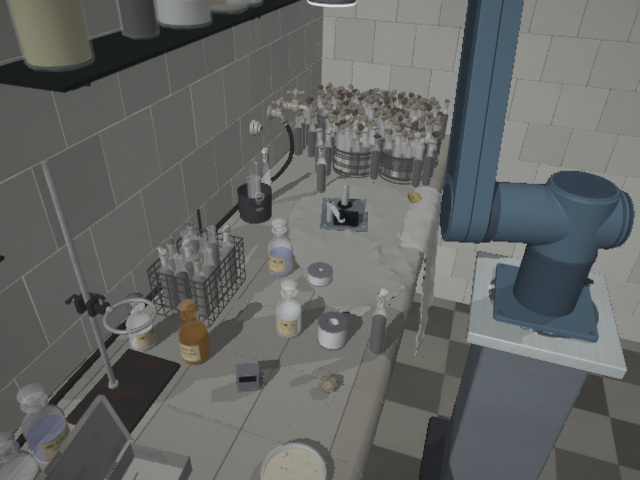

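The side view shows the tall spool at (332,330), low spool (319,273), cartridge (249,376), printer (344,212) with spindle (346,190), bottles at (289,310), (280,248) and (194,333), and vials at (378,322) and (321,170). Next I take rough positions and enlarged crops.

Create h.py:
```python
import numpy as np,cv2
from scipy.spatial.transform import Rotation as R
from rig import ctrl, get_image
def rot(q): return R.from_quat([q[1],q[2],q[3],q[0]])
def ray(d,u,v):
    return np.array(d["xyz"]), rot(d["orientation"]).apply(np.linalg.inv(d["K"])@[u,v,1])
def onz(d,u,v,z):
    o,r=ray(d,u,v); return o+r*(z-o[2])/r[2]
def proj(d,p):
    c=rot(d["orientation"]).inv().apply(np.array(p)-d["xyz"]); c=d["K"]@c; return c[:2]/c[2]
def tool(p,o=None):   # world point -> tool-axis shift from the measured pose
    o=o or ctrl.observe(); return rot(o["eef_rot"]).inv().apply(np.array(p)-o["eef_pos"])
```

Run:
```python
from h import *
d=get_image("side")
for n,u,v,z in [("tall top",332,322,.05),("low top",319,270,.03),("cart top",249,368,.044),("botA",289,330,0),("botB",281,269,0),("botC",195,357,0),("vialA",377,348,0),("vialB",321,188,0),("spindle top",346,186,.078),("plateL",321,228,.01),("plateR",366,230,.01),("plateTL",325,198,.01),("plateTR",368,201,.01)]:
    print(n,onz(d,u,v,z).round(3))
im=d["image"][:,:,::-1]
a=cv2.resize(im[175:240,300:390],None,fx=6,fy=6,interpolation=3)
b=cv2.resize(im[290:400,220:400],None,fx=3,fy=3,interpolation=3)
c=np.zeros((390+330,540,3),np.uint8); c[:390,:540]=a; c[390:,:540]=b
cv2.imwrite("pics/c1.png",cv2.resize(c,(450,600)))
```

```text
tall top [0.409 0.279 0.05 ]
low top [0.494 0.103 0.03 ]
cart top [0.514 0.435 0.044]
botA [ 0.499  0.28  -0.   ]
botB [0.593 0.093 0.   ]
botC [0.642 0.41  0.   ]
vialA [0.317 0.267 0.   ]
vialB [ 0.634 -0.338  0.   ]
spindle top [ 0.528 -0.232  0.078]
plateL [ 0.556 -0.101  0.01 ]
plateR [ 0.44  -0.135  0.01 ]
plateTL [ 0.597 -0.264  0.01 ]
plateTR [ 0.473 -0.292  0.01 ]
```

View pics/c1.png

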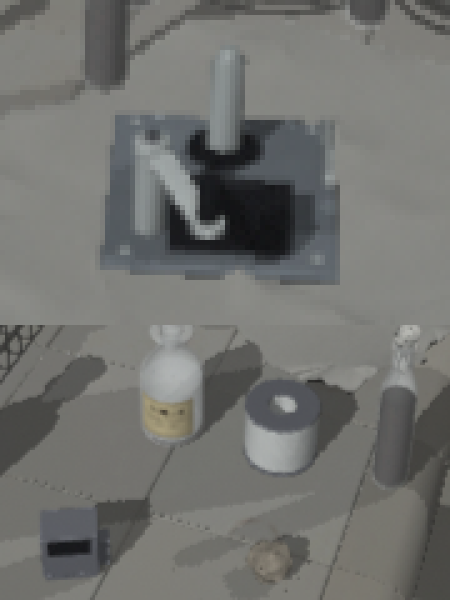

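The enlarged crop shows the printer's spindle at the far side (−y) and the hinge post at the left (+x). Its yaw is about +16°, and the lever is partly open (q ≈ 0.6). The cartridge's dark field faces +y. I'll move over the printer for a wrist view.

Run:
```python
from h import *
print(tool([.46,-.24,.30]).round(3)); d=get_image("wrist"); o=ctrl.observe()
print(rot(o["eef_rot"]).inv().apply(d["xyz"]-o["eef_pos"]), (rot(o["eef_rot"]).inv()*rot(d["orientation"])).as_matrix().round(3),d["K"])
```

```text
[ 0.313 -0.136 -0.05 ]
[ 0.07150586  0.00025845 -0.12422512] [[-0.001 -0.959 -0.282]
 [ 1.    -0.001 -0.001]
 [ 0.    -0.282  0.959]] [[340.46304894   0.         319.80188974]
 [  0.         340.46304894 236.02491739]
 [  0.           0.           1.        ]]
```

Careful with the scale: shifts go in shares of 0.8 m and turns go in shares of 360 degrees. That gives: 0.31 m is 0.3875, -0.05 m is -0.0625.

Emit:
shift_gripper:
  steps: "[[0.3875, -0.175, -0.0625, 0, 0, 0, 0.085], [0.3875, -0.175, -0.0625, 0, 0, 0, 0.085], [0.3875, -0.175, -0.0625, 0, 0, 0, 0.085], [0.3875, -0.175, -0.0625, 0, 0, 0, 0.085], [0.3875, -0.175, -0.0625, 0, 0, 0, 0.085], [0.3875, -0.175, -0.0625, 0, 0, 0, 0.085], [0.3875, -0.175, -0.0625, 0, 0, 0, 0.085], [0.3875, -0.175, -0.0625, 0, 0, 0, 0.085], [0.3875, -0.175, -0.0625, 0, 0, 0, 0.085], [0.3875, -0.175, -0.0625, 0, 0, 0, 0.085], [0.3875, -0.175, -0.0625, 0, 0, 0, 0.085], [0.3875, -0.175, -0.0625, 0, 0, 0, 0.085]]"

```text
refused: steps: the value is not of type 'string' (schema: type "string"). Nothing was moved.
```

Wrong form. The message asks for rows one to a line, with the numbers parted by commas, so I'll send the same numbers that way.

Emit:
shift_gripper:
  steps: "0.3875,-0.175,-0.0625,0,0,0,0.085\n0.3875,-0.175,-0.0625,0,0,0,0.085\n0.3875,-0.175,-0.0625,0,0,0,0.085\n0.3875,-0.175,-0.0625,0,0,0,0.085\n0.3875,-0.175,-0.0625,0,0,0,0.085\n0.3875,-0.175,-0.0625,0,0,0,0.085\n0.3875,-0.175,-0.0625,0,0,0,0.085\n0.3875,-0.175,-0.0625,0,0,0,0.085\n0.3875,-0.175,-0.0625,0,0,0,0.085\n0.3875,-0.175,-0.0625,0,0,0,0.085\n0.3875,-0.175,-0.0625,0,0,0,0.085\n0.3875,-0.175,-0.0625,0,0,0,0.085"

```text
time: 1.2
eef_pos: [0.4551, -0.2384, 0.2998]
eef_rot: [-0.0, 0.976, 0.219, -0.001]
ft_force: [-0.2, -0.3, -0.3]
width: 0.0848
finger_force: 0.0
```

Run:
```python
from h import *
import pickle
d=get_image("wrist"); pickle.dump(d,open("w1.pkl","wb")); cv2.imwrite("pics/w1.png",d["image"][:,:,::-1])
for p in [(.53,-.19,.01),(.634,-.338,0),(.494,.103,.03)]: print(proj(d,p))
```

```text
[309.5918677  120.39429908]
[463.95051231  92.61195848]
[33.39532193 23.72692031]
```

View pics/w1.png

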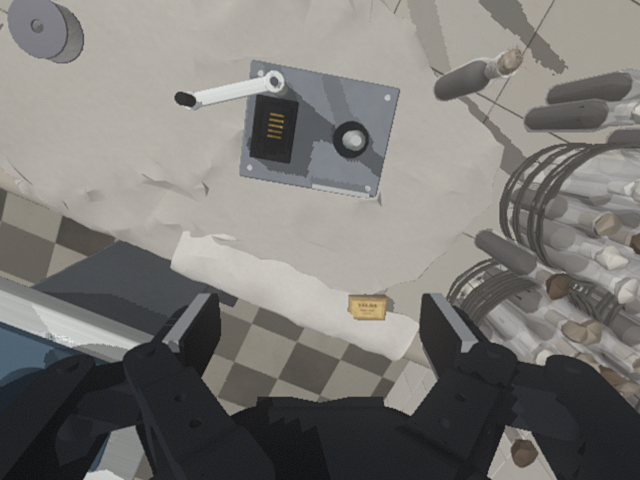

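The wrist view shows the plate corners at about (254,59), (400,90), (376,201) and (240,176), the spindle top at (354,140) and the socket at (276,128). The hinge top is at (275,82) and the knob at (185,99), so the lever is already open. Now I measure these.

Run:
```python
from h import *
import pickle
d=pickle.load(open("w1.pkl","rb")); im=d["image"]; g=im[:,:,::-1]
hsv=cv2.cvtColor(g,cv2.COLOR_BGR2HSV); 
# bluish-grey plate mask + black
b=(im[:,:,2].astype(int)-im[:,:,0]); m=((b>4)|(im.max(2)<70)).astype(np.uint8)
m[:, :200]=0; m[:40]=0; m[215:]=0; m[:,415:]=0
m=cv2.morphologyEx(m,cv2.MORPH_CLOSE,np.ones((7,7))); m=cv2.morphologyEx(m,cv2.MORPH_OPEN,np.ones((15,15)))
c=max(cv2.findContours(m,0,2)[0],key=cv2.contourArea)
P=np.array([onz(d,u,v,.01)[:2] for u,v in c[:,0]]).astype(np.float32)
print("plate rect",cv2.minAreaRect(P*1000), cv2.boundingRect(c))
# guess from hand-read points
sp=onz(d,354,140,.078); hg=onz(d,275,82,.0645); kn=onz(d,185,99,.0905)
print("spindle top",sp,"hinge",hg,"knob",kn,np.linalg.norm((hg-kn)[:2]))
# seat disc and socket: dark
dk=(im.max(2)<45).astype(np.uint8); 
for cc in cv2.findContours(dk,0,2)[0]:
    x,y,w,h=cv2.boundingRect(cc)
    if cv2.contourArea(cc)>60 and y<220 and 230<x<420: print(x,y,w,h,cv2.contourArea(cc), cv2.minEnclosingCircle(cc))
cv2.imwrite("pics/c2.png",cv2.resize(g[50:210,170:410],None,fx=3,fy=3,interpolation=3))
```

```text
plate rect ((520.7250366210938, -203.0906524658203), (127.900390625, 167.50192260742188), 15.266438484191895) (241, 69, 156, 123)
spindle top [ 0.53041027 -0.23987385  0.078     ] hinge [ 0.54641356 -0.14715175  0.0645    ] knob [ 0.49624615 -0.08283953  0.0905    ] 0.08156489034568312
256 101 42 53 630.0 ((280.0, 129.5), 29.004409790039062)
```

View pics/c2.png

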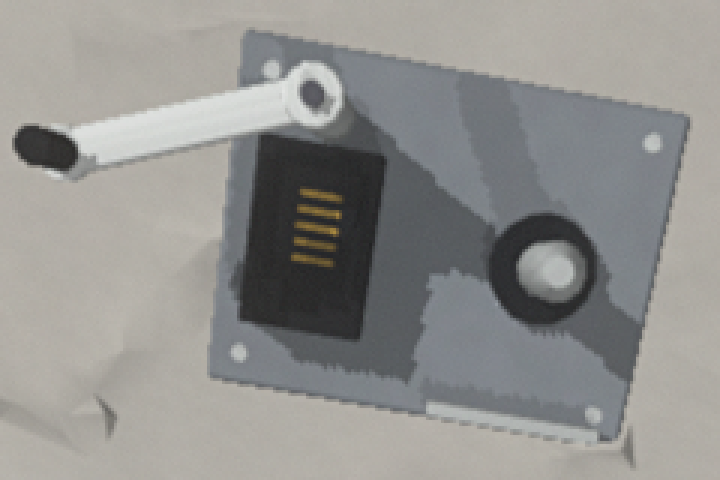

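Run:
```python
from h import *
import pickle
d=pickle.load(open("w1.pkl","rb"))
f=lambda u,v,z: onz(d,170+u/3,50+v/3,z)[:2]
C=np.array([f(*p,.01) for p in [(247,29),(689,118),(617,440),(209,377)]])
L=np.array([[65,75],[65,-95],[-65,-95],[-65,75]])/1e3
A=L-L.mean(0);B=C-C.mean(0)
th=np.arctan2((A[:,0]*B[:,1]-A[:,1]*B[:,0]).sum(),(A*B).sum())
M=np.array([[np.cos(th),-np.sin(th)],[np.sin(th),np.cos(th)]]); o=C.mean(0)-M@L.mean(0)
print("yaw",th,np.degrees(th),"orig",o, "res mm",((C-(o+L@M.T))*1e3).round(1).tolist())
for n,p in [("spindle",(0,-.05)),("pocket",(0,.038)),("hinge",(.04,.038))]: print(n,(o+M@p).round(4))
print("seen spindle top local",M.T@(f(558,270,.078)-o), "seat disc",M.T@(f(543,269,.016)-o))
h=M.T@(f(313,93,.0645)-o); print("hinge local",h)
for p,z in [((66,158),.0645),((30,145),.0905)]:
    k=M.T@(f(*p,z)-o)-h; print("knob",k,np.hypot(*k),"q",np.arctan2(k[1],-k[0]),"world",f(*p,z))
s=np.array([M.T@(f(*p,.034)-o) for p in [(260,137),(385,156),(360,340),(240,320)]]); print("socket",s.round(4).tolist())
```

```text
yaw 0.27130306208123595 15.54452042623058 orig [ 0.5185084  -0.19409919] res mm [[-0.5, -2.1], [-3.2, 0.5], [2.8, 2.6], [0.9, -1.0]]
spindle [ 0.5319 -0.2423]
pocket [ 0.5083 -0.1575]
hinge [ 0.5469 -0.1468]
seen spindle top local [-0.00046926 -0.04921837] seat disc [-0.00074863 -0.04980402]
hinge local [0.04024206 0.03850835]
knob [-0.03325935  0.07753122] 0.08436394208978254 q 1.1655593501334904 world [ 0.49413859 -0.08043278]
knob [-0.03207663  0.07918083] 0.08543134041760976 q 1.185895960289257 world [ 0.49483597 -0.07852656]
socket [[0.0264, 0.0596], [0.0277, 0.0149], [-0.0375, 0.0144], [-0.0379, 0.0595]]
```

The fit residuals are small, and the socket, hinge and spindle all agree with the given geometry. The lever is at q ≈ 1.18, which is less than 1.3, so I'll push the knob on to about 1.8 with the shut fingers.

Add to h.py:
```python
TH=.2713; PO=np.array([.5185,-.1941]); M=np.array([[np.cos(TH),-np.sin(TH)],[np.sin(TH),np.cos(TH)]])
def pr(x,y,z): return np.r_[PO+M@[x,y],z]
```

Run:
```python
from h import *
for p in [(-.024,.117,.15),(-.024,.117,.088),(.042,.12,.088)]: print(tool(pr(*p)).round(4))
```

```text
[ 0.0728 -0.1324  0.1498]
[ 0.0729 -0.1324  0.2118]
[ 0.1384 -0.1241  0.2118]
```

In the tool's units: 0.212 m is 0.265, 0.17 m is 0.2125.

Emit:
shift_gripper:
  steps: "0.0913,-0.165,0.125,0,0,0,0\n0.0913,-0.165,0.125,0,0,0,0\n0.0913,-0.165,0.125,0,0,0,0\n0.0913,-0.165,0.125,0,0,0,0\n0.0913,-0.165,0.1625,0,0,0,0\n0.0913,-0.165,0.2125,0,0,0,0\n0.0913,-0.165,0.265,0,0,0,0\n0.0913,-0.165,0.265,0,0,0,0\n0.1188,-0.1613,0.265,0,0,0,0\n0.1438,-0.1588,0.265,0,0,0,0\n0.1625,-0.1563,0.265,0,0,0,0\n0.1738,-0.155,0.265,0,0,0,0\n0.1738,-0.155,0.265,0,0,0,0\n0.1738,-0.155,0.2125,0,0,0,0\n0.15,-0.155,0.1625,0,0,0,0\n0.15,-0.155,0.1125,0,0,0,0.085\n0.15,-0.155,0.0625,0,0,0,0.085\n0.15,-0.155,0.0125,0,0,0,0.085\n0.15,-0.155,0.0125,0,0,0,0.085"
  squeeze: 20

```text
time: 2.83
eef_pos: [0.5134, -0.0761, 0.3002]
eef_rot: [0.004, 0.976, 0.219, 0.007]
ft_force: [1.2, 0.1, 1.0]
width: 0.0484
finger_force: 0.0
```

Run:
```python
from h import *
# low overflight pose near (0.38,0.20), z 0.3 ; tool y toward world -y (yaw of tool x -> 0)
print(tool([.38,.16,.32]).round(3), ctrl.observe()["joint_pos"].round(2))
```

```text
[-0.019 -0.27  -0.023] [-0.36  0.16  1.53 -0.    1.43  0.77]
```

Run:
```python
from h import *
o=ctrl.observe(); print(tool([.41,.27,.32]).round(3)); d=get_image("wrist"); cv2.imwrite("pics/x.png",d["image"][:,:,::-1])
print(proj(d,pr(*(np.array([.04,.038])+.085*np.array([-np.cos(1.8),np.sin(1.8)])),.0905)))
```

```text
[ 0.055 -0.357 -0.023]
[317.03768085 179.3952479 ]
```

Emit:
shift_gripper:
  steps: "-0.0688,-0.4125,-0.025,0,0,0.07,0.085\n-0.0688,-0.4125,-0.025,0,0,0.07,0.085\n-0.0688,-0.4125,-0.025,0,0,0.07,0.085\n-0.0688,-0.4125,-0.025,0,0,0.07,0.085\n-0.0688,-0.4125,-0.025,0,0,0.07,0.085\n-0.0688,-0.4125,-0.025,0,0,0.07,0.085\n-0.0688,-0.4125,-0.025,0,0,0.07,0.085\n-0.0688,-0.4125,-0.025,0,0,0.07,0.085\n-0.0688,-0.4125,-0.025,0,0,0.07,0.085\n-0.0688,-0.4125,-0.025,0,0,0.07,0.085\n-0.0688,-0.4125,-0.025,0,0,0.07,0.085\n-0.0688,-0.4125,-0.025,0,0,0.07,0.085"

```text
time: 3.88
eef_pos: [0.3205, 0.1992, 0.3099]
eef_rot: [0.0, 1.0, 0.001, -0.0]
ft_force: [0.6, -0.2, 0.1]
width: 0.0849
finger_force: 0.0
```

Run:
```python
from h import *
import pickle
d=get_image("wrist"); pickle.dump(d,open("w2.pkl","wb")); cv2.imwrite("pics/w2.png",d["image"][:,:,::-1])
print(ctrl.observe()["joint_pos"].round(2),proj(d,(.409,.279,.05)),proj(d,(.514,.435,.044)))
```

```text
[ 0.26 -0.1   1.79 -0.    1.46  1.83] [244.83121118 119.27235297] [83.28734503  8.41151858]
```

View pics/w2.png

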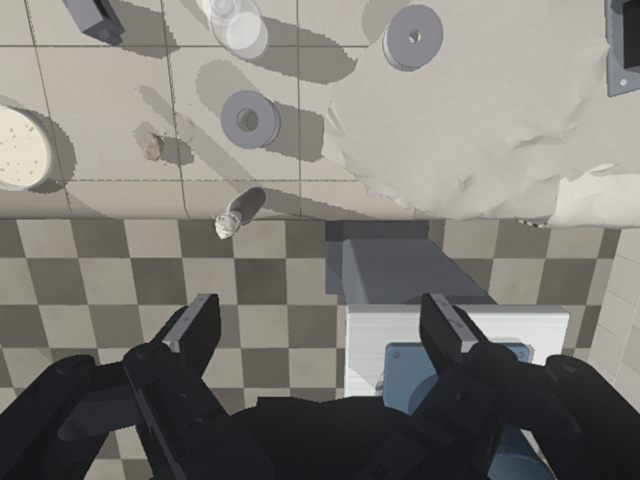

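The view shows the tall spool's top at about (249,119), the vial at (240,210), bottle A at (240,25), the low spool at (413,37) and the cartridge's edge at (95,20). Now I fit the spool's top flange precisely.

Run:
```python
from h import *
import pickle
d=pickle.load(open("w2.pkl","rb")); im=d["image"].astype(int)
b=im[:,:,2]-im[:,:,0]; m=((b>0)&(im.max(2)>70)).astype(np.uint8); 
w=np.zeros_like(m); w[80:155,210:290]=m[80:155,210:290]
w=cv2.morphologyEx(w,cv2.MORPH_OPEN,np.ones((5,5)))
c=max(cv2.findContours(w,0,1)[0],key=cv2.contourArea)
h=cv2.convexHull(c); P=np.array([onz(d,u,v,.05)[:2] for u,v in h[:,0]]).astype(np.float32)*1000
(cx,cy),r=cv2.minEnclosingCircle(P); print("circle",cx,cy,r,cv2.boundingRect(c),cv2.fitEllipse(P))
print("hole",onz(d,247,120,.05), "vial base/top",onz(d,263,195,0),onz(d,226,228,.165),"botA",onz(d,246,40,0),onz(d,219,8,.131))
print(tool([cx/1e3,cy/1e3,.034]))
```

```text
circle 408.70526123046875 275.6196594238281 29.69539451599121 (221, 91, 55, 57) ((408.45867919921875, 275.8113098144531), (58.42662048339844, 58.786895751953125), 29.18813133239746)
hole [0.40826396 0.27672702 0.05      ] vial base/top [0.31912437 0.27180602 0.        ] [0.31969112 0.27566729 0.165     ] botA [0.49650386 0.28280431 0.        ] [0.48714976 0.27707471 0.131     ]
[ 0.08817461 -0.07664521  0.27583373]
```

In the tool's units: 0.274 m is 0.3425, 0.088 m is 0.11.

Emit:
shift_gripper:
  steps: "0.05,-0.0438,0,0,0,0,0.085\n0.0875,-0.075,0.025,0,0,0,0.085\n0.11,-0.0963,0.05,0,0,0,0.085\n0.11,-0.0963,0.1,0,0,0,0.085\n0.11,-0.0963,0.15,0,0,0,0.085\n0.11,-0.0963,0.2,0,0,0,0.085\n0.11,-0.0963,0.25,0,0,0,0.085\n0.11,-0.0963,0.2938,0,0,0,0.085\n0.11,-0.0963,0.325,0,0,0,0.085\n0.11,-0.0963,0.3425,0,0,0,0.085\n0.11,-0.0963,0.3425,0,0,0,0.085\n0.11,-0.0963,0.3425,0,0,0,0.05\n0.11,-0.0963,0.3425,0,0,0,0.05\n0.11,-0.0963,0.3425,0,0,0,0.05\n0.11,-0.0963,0.3425,0,0,0,0.05\n0.11,-0.0963,0.3425,0,0,0,0.05\n0.11,-0.0963,0.3425,0,0,0,0.05"
  squeeze: 40

```text
time: 5.35
eef_pos: [0.4091, 0.2779, 0.0377]
eef_rot: [-0.0, 1.0, 0.002, 0.002]
ft_force: [0.8, -3.6, 6.8]
width: 0.0576
finger_force: 43.4
```

In the tool's units: -0.2 m is -0.25, -0.18 m is -0.225.

Emit:
shift_gripper:
  steps: "0,0,-0.025,0,0,0,0.05\n0,0,-0.075,0,0,0,0.05\n0,0,-0.125,0,0,0,0.05\n0,0,-0.175,0,0,0,0.05\n0,0,-0.225,0,0,0,0.05\n0,0,-0.25,0,0,0,0.05\n0,0,-0.25,0,0,0,0.05"

```text
time: 5.93
eef_pos: [0.4101, 0.279, 0.2422]
eef_rot: [-0.002, 1.0, 0.002, 0.005]
ft_force: [0.9, 0.4, -1.7]
width: 0.0574
finger_force: 43.6
```

Run:
```python
from h import *
s=pr(0,-.05,0); print(s)
for z in (.15,.13,.055): print(tool([s[0],s[1],z]).round(4))
```

```text
[ 0.53189921 -0.24227117  0.        ]
[0.1192 0.5221 0.0912]
[0.119  0.5221 0.1111]
[0.1182 0.5225 0.1861]
```

In the tool's units: 0.522 m is 0.6525, 0.119 m is 0.1488.

Emit:
shift_gripper:
  steps: "0.0125,0.05,0,0,0,0,0.05\n0.1488,0.6525,0.0125,0,0,0,0.05\n0.1488,0.6525,0.0125,0,0,0,0.05\n0.1488,0.6525,0.0125,0,0,0,0.05\n0.1488,0.6525,0.0125,0,0,0,0.05\n0.1488,0.6525,0.0125,0,0,0,0.05\n0.1488,0.6525,0.0125,0,0,0,0.05\n0.1488,0.6525,0.0125,0,0,0,0.05\n0.1488,0.6525,0.0125,0,0,0,0.05\n0.1488,0.6525,0.0125,0,0,0,0.05\n0.1488,0.6525,0.0125,0,0,0,0.05\n0.1488,0.6525,0.0125,0,0,0,0.05\n0.1488,0.6525,0.0125,0,0,0,0.05\n0.1488,0.6525,0.05,0,0,0,0.05\n0.1488,0.6525,0.0875,0,0,0,0.05\n0.1488,0.6525,0.1125,0,0,0,0.05\n0.1488,0.6525,0.1125,0,0,0,0.05\n0.1488,0.6525,0.1125,0,0,0,0.05"

```text
time: 7.43
eef_pos: [0.5271, -0.243, 0.1444]
eef_rot: [-0.001, 1.0, 0.001, -0.002]
ft_force: [0.9, 0.8, -0.6]
width: 0.0571
finger_force: 43.6
```

Run:
```python
from h import *
o=ctrl.observe(); s=pr(0,-.05,0); print(tool([s[0],s[1],.055]).round(4), o["ft_force"])
a=get_image("side");b=get_image("scene"); w=get_image("wrist")
p=proj(a,(.532,-.242,.12)).astype(int); print(p,proj(a,(.532,-.242,.078)))
x=cv2.resize(a["image"][p[1]-40:p[1]+60,p[0]-60:p[0]+60,::-1],None,fx=4,fy=4,interpolation=3)
y=cv2.resize(w["image"][:,:,::-1],(320,400)) 
cv2.imwrite("pics/c3.png",np.hstack([x,y]))
```

```text
[ 0.0052 -0.0005  0.0894] [ 0.86510516  0.76237363 -0.63379828]
[346 170] [345.45252442 184.26090332]
```

View pics/c3.png

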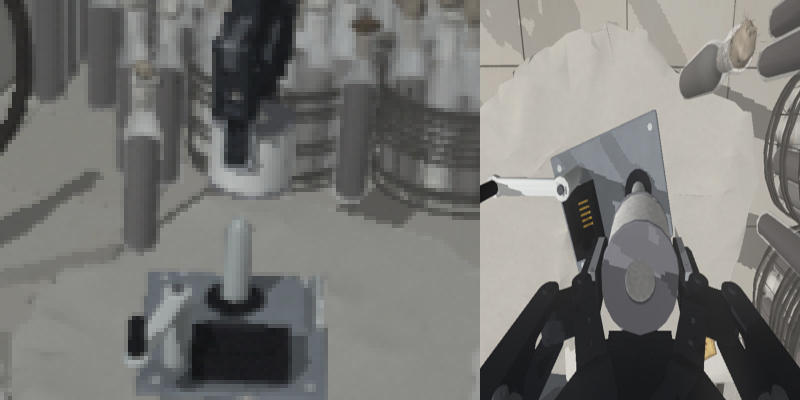

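The side view shows the spool hanging upright above the spindle, slightly to its −x side. I check the held spool's axis from the wrist view's top flange and bottom.

Run:
```python
from h import *
w=get_image("wrist"); o=ctrl.observe(); print(o["eef_pos"]); im=w["image"].astype(int)
zt=o["eef_pos"][2]+.0123
c0=proj(w,np.r_[o["eef_pos"][:2],zt]); print("expect",c0)
b=im[:,:,2]-im[:,:,0]; m=((b>0)&(im.max(2)>75)).astype(np.uint8)
q=np.zeros_like(m); u,v=c0.astype(int); q[v-75:v+75,u-65:u+65]=m[v-75:v+75,u-65:u+65]
q=cv2.morphologyEx(q,cv2.MORPH_OPEN,np.ones((5,5)))
c=max(cv2.findContours(q,0,1)[0],key=cv2.contourArea); h=cv2.convexHull(c)
P=np.array([onz(w,a,e,zt)[:2] for a,e in h[:,0]]).astype(np.float32)*1000
print(cv2.minEnclosingCircle(P),cv2.fitEllipse(P),cv2.boundingRect(c))
cv2.imwrite("pics/c4.png",cv2.resize(w["image"][150:420,200:440,::-1],None,fx=2.2,fy=2.2,interpolation=3))
```

```text
[ 0.5292785  -0.2443486   0.14816236]
expect [319.03075101 335.1769899 ]
((528.3236694335938, -244.41859436035156), 29.746057510375977) ((528.5604858398438, -244.5479278564453), (58.82191467285156, 58.91178512573242), 140.4755859375) (254, 264, 130, 138)
```

View pics/c4.png

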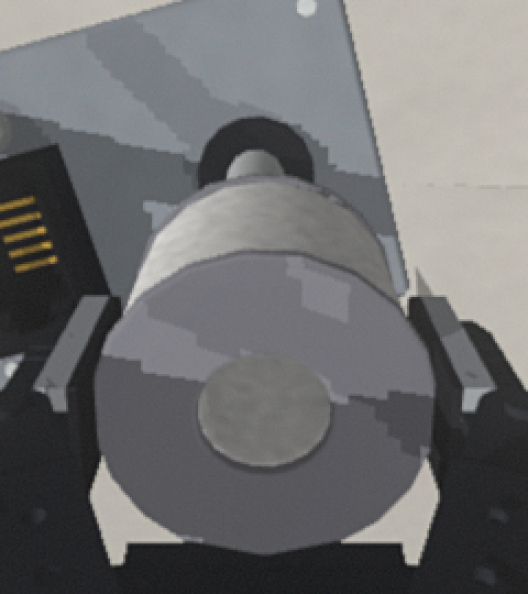

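The spool is upright and centred in the grip. Its axis is at (0.5284, −0.2445), and the seat disc is visible with its centre near (317,230). I cross-check the seat before lowering.

Run:
```python
from h import *
w=get_image("wrist"); im=w["image"]
m=(im.max(2)<60).astype(np.uint8); q=np.zeros_like(m); q[200:232,285:350]=m[200:232,285:350]
c=max(cv2.findContours(q,0,1)[0],key=cv2.contourArea)
P=np.array([onz(w,a,e,.016)[:2] for a,e in cv2.convexHull(c)[:,0]])
P=P[P[:,0]>.537]   # outer arc beyond the spool
from scipy.optimize import least_squares
f=least_squares(lambda x:np.hypot(*(P-x).T)-.021,[.532,-.242]); print(len(P),f.x,f.fun.round(4)); o=ctrl.observe(); print(o["eef_pos"],tool([.532,-.242,.053]))
```

```text
11 [ 0.53054135 -0.24189184] [ 0.0002  0.      0.     -0.0001 -0.0002 -0.0005 -0.0007 -0.0002  0.0001
  0.0002  0.0003]
[ 0.52916744 -0.24431365  0.1481011 ] [ 0.00258806 -0.00248608  0.09510372]
```

In the tool's units: 0.088 m is 0.11, -0.0025 m is -0.0031.

Emit:
shift_gripper:
  steps: "0.0031,-0.0031,0,0,0,0,0.05\n0.0031,-0.0031,0.0188,0,0,0,0.05\n0.0031,-0.0031,0.0375,0,0,0,0.05\n0.0031,-0.0031,0.05,0,0,0,0.05\n0.0031,-0.0031,0.0625,0,0,0,0.05\n0.0031,-0.0031,0.075,0,0,0,0.05\n0.0031,-0.0031,0.0875,0,0,0,0.05\n0.0031,-0.0031,0.1,0,0,0,0.05\n0.0031,-0.0031,0.1075,0,0,0,0.05\n0.0031,-0.0031,0.11,0,0,0,0.05\n0.0031,-0.0031,0.11,0,0,0,0.05\n0.0031,-0.0031,0.11,0,0,0,0.05"

```text
time: 8.68
eef_pos: [0.5308, -0.2416, 0.0584]
eef_rot: [0.0, 1.0, 0.001, -0.0]
ft_force: [-0.3, 0.4, -1.0]
width: 0.0572
finger_force: 43.6
```

In the tool's units: 0.004 m is 0.005, 0.003 m is 0.0038.

Emit:
shift_gripper:
  steps: "0,0,0.0013,0,0,0,0.05\n0,0,0.0025,0,0,0,0.05\n0,0,0.0038,0,0,0,0.05\n0,0,0.005,0,0,0,0.05\n0,0,0.005,0,0,0,0.05"

```text
time: 9.1
eef_pos: [0.5306, -0.2414, 0.0542]
eef_rot: [-0.0, 1.0, 0.001, -0.0]
ft_force: [1.2, 0.4, -2.0]
width: 0.0575
finger_force: 43.6
```

Emit:
shift_gripper:
  steps: "0,0,0.0009,0,0,0,0.05\n0,0,0.0018,0,0,0,0.05\n0,0,0.0018,0,0,0,0.05"

```text
time: 9.35
eef_pos: [0.5308, -0.2415, 0.0538]
eef_rot: [0.0, 1.0, 0.001, 0.0]
ft_force: [-2.6, 1.0, 4.7]
width: 0.0575
finger_force: 44.1
```

Contact of about 5 N came at TCP z 0.0538, against 0.0537 expected, so the spool is home. I release it, rise and fly to the cartridge.

In the tool's units: -0.22 m is -0.275, -0.18 m is -0.225.

Emit:
shift_gripper:
  steps: "0,0,0,0,0,0,0.08\n0,0,0,0,0,0,0.08\n0,0,0,0,0,0,0.08\n0,0,0,0,0,0,0.08\n0,0,-0.025,0,0,0,0.08\n0,0,-0.075,0,0,0,0.08\n0,0,-0.125,0,0,0,0.08\n0,0,-0.175,0,0,0,0.08\n0,0,-0.225,0,0,0,0.08\n0,0,-0.275,0,0,0,0.085"

```text
time: 10.18
eef_pos: [0.5304, -0.2412, 0.2749]
eef_rot: [-0.0, 1.0, 0.001, 0.0]
ft_force: [1.1, -0.1, -0.1]
width: 0.0853
finger_force: 0.0
```

Run:
```python
from h import *
print(tool([.47,.42,.30]).round(3))
```

```text
[-0.059 -0.661 -0.025]
```

In the tool's units: -0.66 m is -0.825, -0.06 m is -0.075.

Emit:
shift_gripper:
  steps: "-0.075,-0.825,-0.025,0,0,0,0.085\n-0.075,-0.825,-0.025,0,0,0,0.085\n-0.075,-0.825,-0.025,0,0,0,0.085\n-0.075,-0.825,-0.025,0,0,0,0.085\n-0.075,-0.825,-0.025,0,0,0,0.085\n-0.075,-0.825,-0.025,0,0,0,0.085\n-0.075,-0.825,-0.025,0,0,0,0.085\n-0.075,-0.825,-0.025,0,0,0,0.085\n-0.075,-0.825,-0.025,0,0,0,0.085\n-0.075,-0.825,-0.025,0,0,0,0.085\n-0.075,-0.825,-0.025,0,0,0,0.085\n-0.075,-0.825,-0.025,0,0,0,0.085\n-0.075,-0.825,-0.025,0,0,0,0.085\n-0.075,-0.825,-0.025,0,0,0,0.085\n-0.075,-0.825,-0.025,0,0,0,0.085\n-0.075,-0.825,-0.025,0,0,0,0.085\n-0.075,-0.825,-0.025,0,0,0,0.085\n-0.075,-0.825,-0.025,0,0,0,0.085\n-0.075,-0.825,-0.025,0,0,0,0.085"

```text
time: 11.77
eef_pos: [0.4687, 0.418, 0.2923]
eef_rot: [0.001, 1.0, 0.002, -0.0]
ft_force: [0.5, -0.0, 0.8]
width: 0.0851
finger_force: 0.0
```

Run:
```python
from h import *
import pickle
d=get_image("wrist"); pickle.dump(d,open("w3.pkl","wb"))
u,v=proj(d,(.51,.435,.044)).astype(int); print(u,v,ctrl.observe()["joint_pos"].round(2))
x0,y0=max(u-80,0),max(v-60,0); print(x0,y0)
cv2.imwrite("pics/c5.png",cv2.resize(d["image"][y0:y0+120,x0:x0+160,::-1],None,fx=4,fy=4,interpolation=3))
```

```text
303 165 [ 0.55  0.38  1.26 -0.    1.5   2.12]
223 105
```

View pics/c5.png

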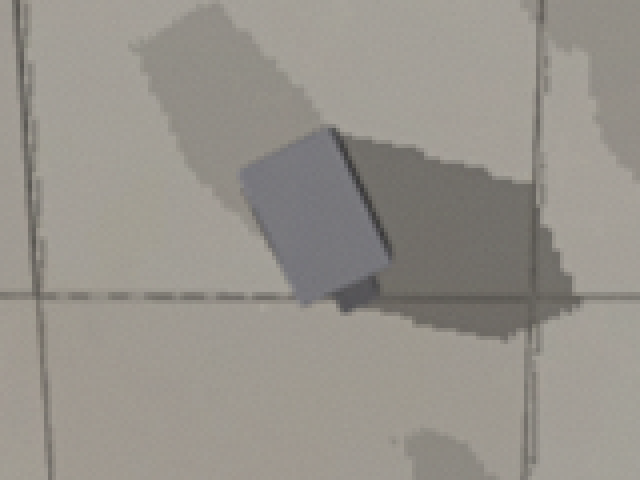

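The crop shows the cartridge top's corners at about (330,127), (390,260), (304,304) and (241,174), with the tongue sticking out at the lower end (358,292), towards −x in the world. Now its pose.

Run:
```python
from h import *
import pickle
d=pickle.load(open("w3.pkl","rb"))
im=d["image"].astype(int); b=im[:,:,2]-im[:,:,0]; m=((b>0)&(im.max(2)>85)).astype(np.uint8)
q=np.zeros_like(m); q[130:190,275:330]=m[130:190,275:330]
c=max(cv2.findContours(q,0,1)[0],key=cv2.contourArea)
P=np.array([onz(d,a,e,.044)[:2] for a,e in c[:,0]]).astype(np.float32)*1000
print("rect",cv2.minAreaRect(P),len(c),cv2.boundingRect(c))
C=np.array([onz(d,223+u/4,105+v/4,.044) for u,v in [(330,127),(390,260),(304,304),(241,174)]])[:,:2]
ax=(C[0]+C[3]-C[1]-C[2])/2; yaw=np.arctan2(ax[1],ax[0]); ce=C.mean(0)
print("hand",ce,np.linalg.norm(ax),np.linalg.norm((C[0]+C[1]-C[2]-C[3])/2),"yaw",yaw)
t=onz(d,223+358/4,105+300/4,.029)[:2]-ce
Rm=np.array([[np.cos(yaw),np.sin(yaw)],[-np.sin(yaw),np.cos(yaw)]]); print("tongue end local",Rm@t)
o=ctrl.observe(); print(o["eef_pos"],tool(np.r_[ce,.043]))
```

```text
rect ((513.4396362304688, 435.9961242675781), (45.04172897338867, 27.33439064025879), 24.965768814086914) 123 (283, 137, 38, 46)
hand [0.51611919 0.43661069] 0.03789990702370116 0.026405473933581208 yaw 0.43698477612002934
tongue end local [-0.02615022  0.00037332]
[0.4689818  0.41737992 0.29261604] [ 0.0472945  -0.01935899  0.24957641]
```

In the tool's units: 0.2495 m is 0.3119, 0.13 m is 0.1625, -0.436 rad is -0.0694.

Emit:
shift_gripper:
  steps: "0.0313,-0.0125,0.025,0,0,-0.0191,0.085\n0.0588,-0.0244,0.0625,0,0,-0.0382,0.085\n0.0588,-0.0244,0.1125,0,0,-0.0573,0.085\n0.0588,-0.0244,0.1625,0,0,-0.0694,0.085\n0.0588,-0.0244,0.2125,0,0,-0.0694,0.085\n0.0588,-0.0244,0.2563,0,0,-0.0694,0.085\n0.0588,-0.0244,0.2938,0,0,-0.0694,0.085\n0.0588,-0.0244,0.3119,0,0,-0.0694,0.085\n0.0588,-0.0244,0.3119,0,0,-0.0694,0.085\n0.0588,-0.0244,0.3119,0,0,-0.0694,0.085\n0.0588,-0.0244,0.3119,0,0,-0.0694,0.02\n0.0588,-0.0244,0.3119,0,0,-0.0694,0.02\n0.0588,-0.0244,0.3119,0,0,-0.0694,0.02\n0.0588,-0.0244,0.3119,0,0,-0.0694,0.02\n0.0588,-0.0244,0.3119,0,0,-0.0694,0.02\n0.0588,-0.0244,0.3119,0,0,-0.0694,0.02\n0.0588,-0.0244,0.3119,0,0,-0.0694,0.02\n0.0588,-0.0244,0.3119,0,0,-0.0694,0.02"
  squeeze: 40

```text
time: 13.32
eef_pos: [0.5164, 0.4384, 0.0447]
eef_rot: [-0.0, 0.976, 0.218, 0.001]
ft_force: [-0.6, -0.4, 5.2]
width: 0.0269
finger_force: 40.2
```

In the tool's units: -0.2 m is -0.25, -0.18 m is -0.225.

Emit:
shift_gripper:
  steps: "0,0,-0.025,0,0,0,0.02\n0,0,-0.075,0,0,0,0.02\n0,0,-0.125,0,0,0,0.02\n0,0,-0.175,0,0,0,0.02\n0,0,-0.225,0,0,0,0.02\n0,0,-0.25,0,0,0,0.02\n0,0,-0.25,0,0,0,0.02\n0,0,-0.25,0,0,0,0.02"

```text
time: 13.98
eef_pos: [0.5161, 0.4383, 0.2448]
eef_rot: [-0.0, 0.976, 0.218, 0.001]
ft_force: [-0.1, -0.0, -2.1]
width: 0.027
finger_force: 39.8
```

Run:
```python
from h import *
p=pr(0,.038,.135); o=ctrl.observe(); print(p,o["eef_pos"],o["ft_force"],tool(p).round(4),(rot(o["eef_rot"])).as_matrix()[:,0].round(3))
```

```text
[ 0.5083166  -0.15748991  0.135     ] [0.51610318 0.43834163 0.2447539 ] [-0.1429685  -0.00570236 -2.05771314] [-0.2606  0.5361  0.1089] [0.905 0.425 0.003]
```

In the tool's units: 0.536 m is 0.67, 0.09 m is 0.1125, 0.168 rad is 0.0267.

Emit:
shift_gripper:
  steps: "-0.325,0.67,0,0,0,0.0267,0.02\n-0.325,0.67,0,0,0,0.0267,0.02\n-0.325,0.67,0,0,0,0.0267,0.02\n-0.325,0.67,0,0,0,0.0267,0.02\n-0.325,0.67,0,0,0,0.0267,0.02\n-0.325,0.67,0,0,0,0.0267,0.02\n-0.325,0.67,0,0,0,0.0267,0.02\n-0.325,0.67,0,0,0,0.0267,0.02\n-0.325,0.67,0,0,0,0.0267,0.02\n-0.325,0.67,0,0,0,0.0267,0.02\n-0.325,0.67,0,0,0,0.0267,0.02\n-0.325,0.67,0,0,0,0.0267,0.02\n-0.325,0.67,0,0,0,0.0267,0.02\n-0.325,0.67,0,0,0,0.0267,0.02\n-0.325,0.67,0.0375,0,0,0.0267,0.02\n-0.325,0.67,0.075,0,0,0.0267,0.02\n-0.325,0.67,0.1125,0,0,0.0267,0.02\n-0.325,0.67,0.125,0,0,0.0267,0.02\n-0.325,0.67,0.125,0,0,0.0267,0.02\n-0.325,0.67,0.125,0,0,0.0267,0.02"

```text
time: 15.65
eef_pos: [0.5076, -0.1571, 0.1426]
eef_rot: [-0.001, 0.991, 0.135, -0.001]
ft_force: [1.0, -1.3, -0.7]
width: 0.0272
finger_force: 39.9
```

Run:
```python
from h import *
import pickle
w=get_image("wrist"); o=ctrl.observe(); pickle.dump((w,{k:o[k] for k in("eef_pos","eef_rot")}),open("w4.pkl","wb"))
p=pr(0,.038,.135); print(o["eef_pos"],tool(p).round(4),(rot(o["eef_rot"])).as_matrix()[:,0].round(3), proj(w,o["eef_pos"]))
cv2.imwrite("pics/c6.png",cv2.resize(w["image"][100:400,170:470,::-1],None,fx=2,fy=2,interpolation=3))
```

```text
[ 0.50864897 -0.15758186  0.1439457 ] [-0.0003 -0.0002  0.0089] [0.963 0.268 0.   ] [320.85906203 317.92142222]
```

View pics/c6.png

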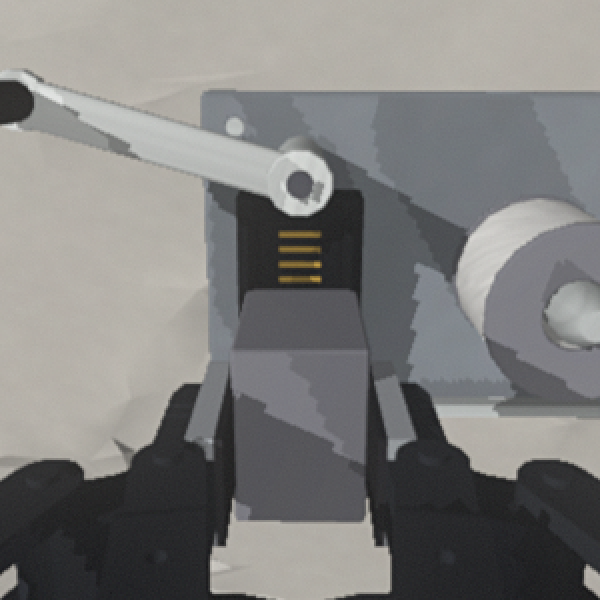

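The cartridge is held square to the socket, with its tongue end towards the printer's −x. The lever stands open (about 1.85) and the spool is on the spindle. I measure the cartridge top against the socket.

Run:
```python
from h import *
import pickle
w,o=pickle.load(open("w4.pkl","rb")); zt=o["eef_pos"][2]-.0007
f=lambda u,v,z:(M.T@(onz(w,170+u/2,100+v/2,z)[:2]-PO)).round(4)
print("top",[f(*p,zt).tolist() for p in [(232,349),(368,349),(366,520),(235,520)]], "tcp",M.T@(o["eef_pos"][:2]-PO))
print("bottom edge",f(245,291,zt-.044),f(357,291,zt-.044),f(245,291,zt-.039))
print("socket +x edge",f(237,192,.034),f(362,192,.034),"sides",f(237,280,.034),f(363,280,.034),"plate",f(202,92,.01),"contacts",f(300,257,.012),"hinge",f(301,184,.0645))
k=f(12,102,.0905)-f(301,184,.0645); print("q",np.arctan2(k[1],-k[0]))
```

```text
top [[0.019, 0.0515], [0.019, 0.0248], [-0.0201, 0.0242], [-0.0202, 0.052]] tcp [0.00029556 0.03782235]
bottom edge [0.0165 0.0525] [0.0165 0.0235] [0.0182 0.052 ]
socket +x edge [0.0311 0.0601] [0.0311 0.017 ] sides [-0.0006  0.0609] [-0.0006  0.0158] plate [0.0638 0.0741] contacts [0.0019 0.0384] hinge [0.0388 0.038 ]
q 1.900777148029404
```

Careful with the scale: shifts go in shares of 0.8 m and turns go in shares of 360 degrees. That gives: 0.074 m is 0.0925, 0.07 m is 0.0875.

Emit:
shift_gripper:
  steps: "0.0008,0,0.025,0,0,0,0.02\n0.0008,0,0.05,0,0,0,0.02\n0.0008,0,0.0688,0,0,0,0.02\n0.0008,0,0.0775,0,0,0,0.02\n0.0008,0,0.0825,0,0,0,0.02\n0.0008,0,0.0875,0,0,0,0.02\n0.0008,0,0.0925,0,0,0,0.02\n0.0008,0,0.0925,0,0,0,0.02"

```text
time: 16.37
eef_pos: [0.5091, -0.1574, 0.0697]
eef_rot: [0.0, 0.991, 0.135, 0.0]
ft_force: [-0.2, 0.2, -1.7]
width: 0.0274
finger_force: 39.9
```

Emit:
shift_gripper:
  steps: "0,0,0.0038,0,0,0,0.02\n0,0,0.0075,0,0,0,0.02\n0,0,0.0113,0,0,0,0.02\n0,0,0.0113,0,0,0,0.02"

```text
time: 16.7
eef_pos: [0.5085, -0.1576, 0.0599]
eef_rot: [-0.0, 0.991, 0.135, -0.0]
ft_force: [-0.4, 0.4, -1.2]
width: 0.0272
finger_force: 39.9
```

In the tool's units: 0.003 m is 0.0038, 0.002 m is 0.0025.

Emit:
shift_gripper:
  steps: "0,0,0.0013,0,0,0,0.02\n0,0,0.0025,0,0,0,0.02\n0,0,0.0038,0,0,0,0.02\n0,0,0.0038,0,0,0,0.02"

```text
time: 17.03
eef_pos: [0.5087, -0.1575, 0.0572]
eef_rot: [-0.0, 0.991, 0.135, -0.0]
ft_force: [0.3, 0.1, -1.2]
width: 0.0271
finger_force: 39.9
```

Emit:
shift_gripper:
  steps: "0,0,0.0008,0,0,0,0.02\n0,0,0.0015,0,0,0,0.02\n0,0,0.0015,0,0,0,0.02"

```text
time: 17.28
eef_pos: [0.5088, -0.1576, 0.0567]
eef_rot: [0.0, 0.991, 0.135, 0.0]
ft_force: [-2.5, 1.7, 4.8]
width: 0.0272
finger_force: 40.5
```

Contact came at TCP z 0.0567, exactly the home height. I release it, rise and locate the knob.

In the tool's units: -0.17 m is -0.2125, -0.13 m is -0.1625.

Emit:
shift_gripper:
  steps: "0,0,0,0,0,0,0.05\n0,0,0,0,0,0,0.05\n0,0,0,0,0,0,0.05\n0,0,-0.0125,0,0,0,0.05\n0,0,-0.0625,0,0,0,0.05\n0,0,-0.1125,0,0,0,0.05\n0,0,-0.1625,0,0,0,0.05\n0,0,-0.2125,0,0,0,0.05\n0,0,-0.2125,0,0,0,0.05"

```text
time: 18.03
eef_pos: [0.5126, -0.1596, 0.2357]
eef_rot: [0.005, 0.991, 0.135, 0.006]
ft_force: [1.7, -0.5, -1.1]
width: 0.0503
finger_force: 0.0
```

Run:
```python
from h import *
w=get_image("wrist"); o=ctrl.observe(); im=w["image"]
q=1.9; k=np.array([.04,.038])+.085*np.array([-np.cos(q),np.sin(q)])
c=proj(w,pr(*k,.0905)); print("expect knob top",c, "base",proj(w,pr(*k,.0645)))
print(tool(pr(*k,.15)).round(4),tool(pr(*k,.088)).round(4),o["eef_pos"])
f=np.array([tool(pr(.04-.085*np.cos(a),.038+.085*np.sin(a),0))-tool(pr(*k,0)) for a in np.arange(1.9,-.05,-.19)]); print(f.round(3).tolist())
cv2.imwrite("pics/c7.png",cv2.resize(w["image"][60:360,80:480,::-1],None,fx=2,fy=2,interpolation=3))
```

```text
expect knob top [208.26096113 148.7360851 ] base [217.67843781 147.98216302]
[ 0.0643 -0.0834  0.082 ] [ 0.0638 -0.0839  0.144 ] [ 0.51135819 -0.15896626  0.23211749]
[[0.0, 0.0, 0.0], [-0.016, -0.004, -0.0], [-0.032, -0.004, -0.0], [-0.048, -0.002, -0.0], [-0.063, 0.003, -0.0], [-0.077, 0.011, -0.001], [-0.089, 0.022, -0.001], [-0.099, 0.035, -0.001], [-0.106, 0.049, -0.0], [-0.111, 0.064, -0.0], [-0.112, 0.08, -0.0]]
```

View pics/c7.png

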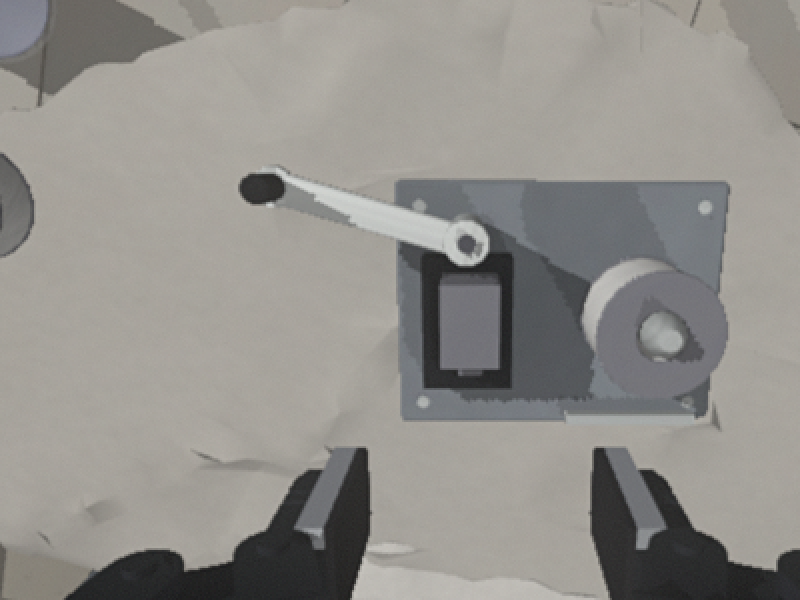

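The cartridge sits home with its tongue in the slot at −x, and the spool is on its spindle. The knob top is at crop (256,187), so q ≈ 1.86. I let the arm settle and recompute.

Emit:
shift_gripper:
  steps: "0,0,0,0,0,0,0.05\n0,0,0,0,0,0,0.05\n0,0,0,0,0,0,0.05"
  squeeze: 20

```text
time: 18.33
eef_pos: [0.5079, -0.1571, 0.2247]
eef_rot: [-0.001, 0.991, 0.135, -0.001]
ft_force: [0.3, 0.2, -1.3]
width: 0.0503
finger_force: 0.0
```

Run:
```python
from h import *
w=get_image("wrist"); o=ctrl.observe(); im=w["image"]
m=(im.max(2)<50).astype(np.uint8); s=np.zeros_like(m); s[120:180,180:232]=m[120:180,180:232]
c=max(cv2.findContours(s,0,1)[0],key=cv2.contourArea); x,y,bw,bh=cv2.boundingRect(c); print(x,y,bw,bh)
t=M.T@(onz(w,x+bh/2,y+bh/2,.0905)[:2]-PO)-[.04,.038]; print(t,np.hypot(*t)); q=np.arctan2(t[1],-t[0]); print("q",q)
K=lambda a,z:pr(.04-.085*np.cos(a),.038+.085*np.sin(a),z)
print(o["eef_pos"],tool(K(q,.088)).round(4))
f=np.array([tool(K(a,0))-tool(K(q,0)) for a in q*np.linspace(1,0,13)]); print(f[:,:2].round(4).tolist())
```

```text
208 140 17 14
[0.02325068 0.07754421] 0.08095491679145686
q 1.8621042281759048
[ 0.5079545  -0.15708249  0.22465382] [ 0.0649 -0.0806  0.1367]
[[0.0, 0.0], [-0.0129, -0.0028], [-0.026, -0.0036], [-0.0391, -0.0023], [-0.0519, 0.001], [-0.064, 0.0062], [-0.0751, 0.0133], [-0.0851, 0.0219], [-0.0935, 0.032], [-0.1003, 0.0433], [-0.1053, 0.0555], [-0.1084, 0.0683], [-0.1094, 0.0815]]
```

In the tool's units: 0.135 m is 0.1688, -0.081 m is -0.1013.

Emit:
shift_gripper:
  steps: "0.0413,-0.05,0,0,0,0,0.05\n0.0813,-0.1013,0,0,0,0,0.05\n0.0813,-0.1013,0.05,0,0,0,0.05\n0.0813,-0.1013,0.1,0,0,0,0.05\n0.0813,-0.1013,0.1438,0,0,0,0.05\n0.0813,-0.1013,0.1688,0,0,0,0.05\n0.0813,-0.1013,0.1688,0,0,0,0.05\n0.0813,-0.1013,0.1688,0,0,0,0.005\n0.0813,-0.1013,0.1688,0,0,0,0.005\n0.0813,-0.1013,0.1688,0,0,0,0.005\n0.0813,-0.1013,0.1688,0,0,0,0.005\n0.0813,-0.1013,0.1688,0,0,0,0.005"
  squeeze: 20

```text
time: 19.38
eef_pos: [0.5505, -0.0604, 0.0931]
eef_rot: [-0.001, 0.991, 0.135, 0.001]
ft_force: [-0.4, 8.4, 0.9]
width: 0.0111
finger_force: 21.5
```

In the tool's units: -0.1094 m is -0.1368, -0.108 m is -0.135.

Emit:
shift_gripper:
  steps: "-0.0075,-0.0025,0,0,0,0,0.005\n-0.0163,-0.0038,0,0,0,0,0.005\n-0.0325,-0.005,0,0,0,0,0.005\n-0.0488,-0.0038,0,0,0,0,0.005\n-0.065,0.0013,0,0,0,0,0.005\n-0.08,0.0075,0,0,0,0,0.005\n-0.0938,0.0163,0,0,0,0,0.005\n-0.1063,0.0275,0,0,0,0,0.005\n-0.1169,0.04,0,0,0,0,0.005\n-0.125,0.0538,0,0,0,0,0.005\n-0.1313,0.0694,0,0,0,0,0.005\n-0.135,0.085,0,0,0,0,0.005\n-0.1368,0.095,0,0,0,0,0.005\n-0.1368,0.1013,0,0,0,0,0.005\n-0.1368,0.1038,0,0,0,0,0.005\n-0.1368,0.1038,0,0,0,0,0.005"

```text
time: 20.72
eef_pos: [0.4654, -0.1688, 0.0921]
eef_rot: [-0.003, 0.991, 0.134, -0.001]
ft_force: [-5.8, 11.6, 10.6]
width: 0.0109
finger_force: 23.0
```

Run:
```python
from h import *
o=ctrl.observe(); l=M.T@(o["eef_pos"][:2]-PO)-[.04,.038]; print(l,np.hypot(*l),np.arctan2(l[1],-l[0]),o["ft_force"])
```

```text
[-0.08433807  0.00061751] 0.08434033178675507 0.007321687264330831 [-5.81740155 11.57829099 10.62139419]
```

In the tool's units: 0.002 m is 0.0025, 0.001 m is 0.0013.

Emit:
shift_gripper:
  steps: "0,0.0013,0,0,0,0,0.005\n0,0.0025,0,0,0,0,0.005\n0,0.0025,0,0,0,0,0.005"

```text
time: 20.97
eef_pos: [0.4654, -0.169, 0.092]
eef_rot: [-0.004, 0.991, 0.135, -0.001]
ft_force: [-5.6, 15.6, 13.5]
width: 0.011
finger_force: 23.3
```

Run:
```python
from h import *
o=ctrl.observe(); l=M.T@(o["eef_pos"][:2]-PO)-[.04,.038]; print(l,o["ft_force"])
```

```text
[-0.08440409  0.00038514] [-5.62390985 15.63491434 13.46845663]
```

Emit:
shift_gripper:
  steps: "0,0.0013,0,0,0,0,0.03\n0,0.0013,0,0,0,0,0.03\n0,0.0013,0,0,0,0,0.03\n0,0.0013,-0.0375,0,0,0,0.03\n0,0.0013,-0.0875,0,0,0,0.04\n0,0.0013,-0.1375,0,0,0,0.05\n-0.0375,0.0013,-0.1875,0,0,0,0.05\n-0.075,0.0013,-0.225,0,0,0,0.05\n-0.075,0.0013,-0.225,0,0,0,0.05\n-0.075,0.0013,-0.225,0,0,0,0.05\n-0.075,0.0013,-0.225,0,0,0,0.05"

```text
time: 21.88
eef_pos: [0.4098, -0.1907, 0.2713]
eef_rot: [0.001, 0.991, 0.134, 0.001]
ft_force: [-0.3, -0.8, -0.9]
width: 0.0503
finger_force: 0.0
```

Run:
```python
from h import *
w=get_image("wrist"); a=get_image("side")
print(proj(w,pr(-.045,.038,.0905)),proj(w,pr(.04,.038,.0645)),proj(w,pr(0,-.05,.066)))
c=np.hstack([cv2.resize(w["image"][:,:,::-1],(480,360)),cv2.resize(a["image"][160:400,180:393,::-1],(320,360))])
cv2.imwrite("pics/c8.png",c)
```

```text
[312.6360378  151.56825735] [312.34906458  50.19008377] [410.19256915  98.80143157]
```

View pics/c8.png

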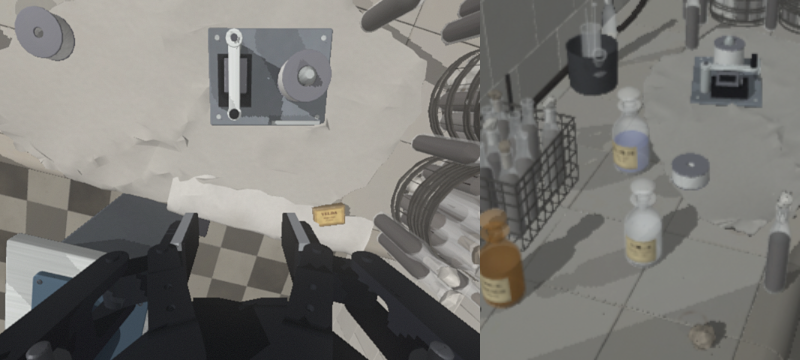

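The lever is shut: the knob appears at about (312,151), where q = 0 predicts it. The spool and cartridge are home, and the bottles, vials and low spool are standing. I hand in.

```bash
python3 -c "
from rig import ctrl, get_image
print(ctrl.close_job())"
```

```text
the job is handed in; nothing more can be done
None
```

I've handed the job in at about 22 s: the tall spool is home on the spindle, the cartridge is fully down with its tongue in the slot, the lever is shut against its stop, and the last pictures show the low spool, bottles and vials still standing in place.

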